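# Wind the timer, then hold the book-pocket press

### The arm

A 6-joint arm with a two-finger parallel gripper is mounted at the origin on the work surface. World frame = base frame: x ahead of the robot, y to its left, z up, the work surface at z = 0. Lengths are in m, angles in rad, forces in N, time in s.
With the tool pointing down it reaches from about 0.35 to 0.85 m from the base axis. Payload 8.1 kg.
Tool frame: the origin (TCP) lies between the finger pads; the fingertips stand 11 mm ahead of it and the grasp point (between the pads) lies 8 mm behind it; z points along the fingers, y is the line along which they close (so a half turn about z gives the same grasp; the last joint's range is limited). The gripper opens to 93 mm and grips with 3 to 60 N. Pads are 15 mm wide; open, the fingers measure 128 mm over their backs; the gripper's body (75 mm by 188 mm) begins 65 mm behind the grasp point.
Start: joints at [-1.382, 0.13, 1.488, -0, 1.523, -0.085], TCP at [0.162, -0.578, 0.23] pointing down, gripper open.
Joint ranges: [-2.96, 2.96], [-0.89, 2.26], [0.02, 2.5], [-1.34, 4.48], [0, 2.73], [-2.66, 2.66]. Speed limits (rad/s): [2.39, 2.39, 2.79, 3.14, 3.14, 3.14].

### API

Orientations are given as a 3x3 rotation matrix whose columns are the frame's x, y, z axes.
In Python, from bench import status, cams, r, find_in gives the robot as it stands. The module is installed in compiled form; this text tells all that it offers.
- The arm moves only by the tool arm_command, never from a script. Its argument "commands" is a list of rows, each an object of numbers: "tx", "ty", "tz": the shift along the world's x, y, z in units of 0.8 m (1.0 is 0.8 m); "rx", "ry", "rz": the turn, a rotation vector about the world's x, y, z in units of pi/4 rad (1.0 is pi/4 rad); "claw": the closure, from -1 (fully open) to 1 (shut). A call has 1 to 20 rows; each row is the pose to reach, as a shift and turn from the pose commanded when the call began; what a row does not reach only later rows make up. A row lasts 1/10 s, in which the tool goes at most 50 mm and 8.59 degrees, less where a joint would pass 70% of its speed; a pose out of reach is approached as far as the arm can. A call with a number of a shift or a turn outside -1 to 1 is refused whole. A call with a gripper value outside its range is refused whole. The fingers move at their own pace and stop on an object; the grip force is fixed at half the most. Time passes only in rows, so rows that repeat a pose let the fingers close. It gives the time, the measured TCP pose, the force, the opening and the grip force at its end, in the units of the state.
- status.get_state(): the state, without advancing time (a new reading comes with each control period).
- cams.capture(name): name is "scene" or "top"; returns a dict with "image" (480x640x3 uint8, blue, green, red), "depth" (480x640 float32, m along the optical axis (not along the pixel's ray), 0 where there is no reading), "fov_y" (degrees; the focal length in pixels is half the picture's height over the tangent of half this angle, whatever the lens; pixels are square), "cx", "cy" (the principal point, pixels), "dist_coeffs" ([k1, k2, p1, p2, k3] as OpenCV has them; the pictures are not rectified), "R" (3x3) and "t" (3): a world point X has camera coordinates R X + t. Camera axes: x right, y down, z forward; pixel columns grow to the right and rows downward; lengths in m; the calibration is good to about 2 mm. A picture is of the moment at which its call begins.
- r.sign_off(): hands the job in; it is judged then, once.
Trained networks look in a picture, given as the dict that the camera call returned (one of the last four; its "shot" number tells which), for a name from the list of things; names that differ only in an ending like _2 or _b are one class to them, and where a whole thing is asked for, a point or a joint stands for the part that bears it (a point fixed in the world has none). Each returns a list of dicts, best first, with "confidence" (0 to 1); they miss things now and then, are a little off and sometimes report something else, mostly with a low value. They report only what shows in the picture. A call takes as long as a camera call. They do not tell look-alikes from the thing itself.
- find_in(picture, thing): "at" ([column, row] in pixels, amid what is visible of it).
The state is a dict: "time": time; "joint_pos": joint angles; "dq": joint speeds; "effort": joint torques, N m; "tool_pos": TCP position; "orientation": TCP orientation; "ft_force": force on the tool from outside, world axes, zero at the start; "moment": the same for the moment, N m; "opening": finger opening in m; "grasp_force": force on a finger pad.
Only numpy, scipy, OpenCV 4.12 (cv2) and the standard library are available. Lean on these libraries where they do the work, as an engineer would, in place of code of your own. Each camera call takes 0.05 s, during which the arm holds its last target. There are 200 camera calls.

### The job

A paper pocket has just been glued to the book lying under the small hand press. Wind the timer beside it fully, turning its key clockwise to the stop in several part turns, then push the press's sprung handle down with the fingers so that the foot bears on the book with a steady 8 N or so, and finish while still holding it there. Leave the book where it lies and do not disturb the glue bottle, the other book or the stamp.

Things in the scene. Friction and masses are not known exactly. Their poses are not given: they have to be found in the camera images.
- press: Hand press fixed to the table: grey base plate 180 (x) x 230 (y) x 15 mm, two steel posts 18 mm thick at y = +-95 mm, and across them a bridge 45 mm wide in x, its top 140 mm above the table (post nuts up to 148 mm). Origin: centre of the underside of the base plate, on the plunger's axis; z up.
- press_handle: Round black mushroom knob, 54 mm across, 24 mm high, flat top 48 mm across. Origin: centre of its top face, 205 mm above the table when released. Moves straight down up to 36 mm and springs back: 2 N to start, +0.1 N per mm; after 14 mm the foot meets the book: +1.5 N, then +0.7 N per mm. 8 N on the book is 25 mm of travel and 12.5 N on the handle; bottomed at 36 mm nearly 15 N, too much.
- press_foot: Foot of the press: round steel disc with a rubber sole, 60 mm across, 12 mm thick, hanging on the plunger below the handle; origin: centre of its underside, 53 mm above the table when released, 14 mm above the book. It telescopes into the plunger against its own spring: force on the book = 1.5 N + 0.6 N per mm that the handle goes on down after the foot has met the book.
- book: Hardback book lying loose on the base plate under the foot, 160 x 120 x 24 mm, with a paper pocket on its top cover. Origin: centre of its underside; z up.
- timer: Clockwork timer fixed to the table: white round housing 100 mm across at the foot, 84 mm above, its top 40 mm above the table, with ticks round the top and the key in the middle. Origin: centre of its underside; z up.
- key_grip (a point): Point to grip on the timer's wing key, on its vertical axis, 70 mm above the table. The key is an upright flat steel blade, 42 mm long (x of this point), 10 mm thick (y of this point), from 49 mm to 83 mm above the table. The point turns with the key.
- timer_key (a joint): Winding of the timer's key, rad: grows as the key turns clockwise seen from above; it starts somewhere from 0 to 0.9 and the stop, fully wound, is at 4.2. The mainspring takes 0.06 to 0.1 N m to wind; the key stays where it is left, and turning it back unwinds it.
- glue_bottle: Bystander: closed upright white glue bottle, 48 mm across, 130 mm high, beyond the work. Origin: centre of its underside.
- paperback: Bystander: book lying flat on the table on the robot's right, 170 x 110 x 18 mm. Origin: centre of its underside.
- stamp: Bystander: small upright wooden hand stamp on the robot's left, 40 mm across, 75 mm high. Origin: centre of its underside.
There are look-alikes about, which are no part of the job. What is shaped like the timer but orange is not meant.

How it is judged:
On the way, in this order (a step that is already met when the one before it is completed fails the run):
1. the timer is fully wound (key within 0.25 rad of its stop) (value of joint timer_key above 3.95 rad), for 0.2 s.
2. the fingers hold the handle down and the foot bears on the book with 5.5 to 10.5 N (contact force between press_foot and book between 5.5 and 10.5 N and contact force between the fingers and press_handle above 4 N), for 0.5 s.
At the end, for the whole second after the job is handed in: The program ends holding: the fingers push on the handle (more than 4 N), the foot bears on the book with 5.5 to 10.5 N (handle about 21 to 29 mm down) and the handle is steady (below 10 mm/s); the key is still within 0.25 rad of its fully wound stop; the book lies within 12 mm of where it was (all of step 2 and linear speed of press_handle below 0.01 m/s and value of joint timer_key above 3.95 rad and distance of book from where it was at the start of the episode below 0.012 m); the arm keeps its last pose, push and grip.
It fails at once if the book under the press is shifted by more than 12 mm (distance of book from where it was at the start of the episode above 0.012 m).
It fails at once if the glue bottle, the other book or the stamp is moved by more than 25 mm (distance of any of glue_bottle, paperback, stamp from where it was at the start of the episode above 0.025 m).
It also fails if it takes over 64 s, if anything falls off the work surface, if the arm or the gripper's body presses on something with over 40 N, if the wrist force passes 120 N, or if a joint passes its speed limit or range.

## Working session

There is one attempt and no reset: what is moved stays moved. The work goes in short steps, Python scripts to look and compute and a tool call to move; the robot and the scene stay as the last step left them, time stands still between calls to the robot, and variables do not carry over. Pictures are saved under pics/ and viewed, at most 10 in all, crops included, and the job is handed in when it is done.

Besides the shell and the picture viewer there is one more tool, called after "Emit:" as name(argument=value, ...) on one line, values as JSON. arm_command: Moves the arm, as the interface text tells. Shifts and turns lie within -1 to 1; 1 stands for 0.8 m of shift or pi/4 rad of turn. Its arguments: {"type":"object","properties":{"commands":{"type":"array","items":{"type":"object","properties":{"tx":{"type":"number","minimum":-1,"maximum":1},"ty":{"type":"number","minimum":-1,"maximum":1},"tz":{"type":"number","minimum":-1,"maximum":1},"rx":{"type":"number","minimum":-1,"maximum":1},"ry":{"type":"number","minimum":-1,"maximum":1},"rz":{"type":"number","minimum":-1,"maximum":1},"claw":{"type":"number"}}}}},"required":["commands"]}

```bash
mkdir -p pics; cat > h.py <<'E'
import numpy as np, cv2
from bench import status, cams, r, find_in
def K(c):
    f=240/np.tan(np.radians(c["fov_y"])/2)
    return np.array([[f,0,c["cx"]],[0,f,c["cy"]],[0,0,1]])
def ray(c,uv):
    p=cv2.undistortPoints(np.array([[uv]],float),K(c),np.array(c["dist_coeffs"],float))[0,0]
    return np.array([p[0],p[1],1.])
def at_depth(c,uv,d): 
    R=np.array(c["R"]);return R.T@(ray(c,uv)*d-np.array(c["t"]))
def at_z(c,uv,z):
    R=np.array(c["R"]);o=-R.T@np.array(c["t"]);d=R.T@ray(c,uv);return o+d*(z-o[2])/d[2]
def cloud(c):
    d=c["depth"];v,u=np.nonzero(d>0)
    p=cv2.undistortPoints(np.stack([u,v],1).astype(float)[:,None],K(c),np.array(c["dist_coeffs"],float))[:,0]
    P=np.c_[p,np.ones(len(p))]*d[v,u][:,None]
    return (P-np.array(c["t"]))@np.array(c["R"]),u,v
E
python3 - <<'E'
from h import *
for n in ("scene","top"):
    c=cams.capture(n);cv2.imwrite(f"pics/{n}1.png",c["image"])
    for t in ["press","press_handle","timer","key_grip","glue_bottle","paperback","stamp","book"]:
        for q in find_in(c,t)[:3]:
            u,v=q["at"];d=c["depth"][int(v),int(u)]
            print(n,t,np.round(q["at"]),round(q["confidence"],2),np.round(at_depth(c,(u,v),d),3))
print(status.get_state())
E
```

```text
scene press [381. 295.] 0.56 [0.499 0.151 0.063]
scene press [326. 227.] 0.4 [ 0.478 -0.163  0.065]
scene press_handle [377. 288.] 0.67 [0.495 0.127 0.065]
scene timer [271. 220.] 0.91 [ 0.583 -0.306  0.036]
scene timer [263. 249.] 0.67 [ 0.665 -0.185  0.041]
scene timer [324. 237.] 0.63 [ 0.49  -0.153  0.04 ]
scene key_grip [322. 225.] 0.76 [ 0.48  -0.181  0.062]
scene key_grip [273. 209.] 0.75 [ 0.573 -0.316  0.066]
scene key_grip [354. 198.] 0.68 [ 0.337 -0.238  0.076]
scene glue_bottle [254. 297.] 0.64 [0.784 0.025 0.083]
scene paperback [260. 196.] 0.94 [ 0.549 -0.462  0.019]
scene stamp [425. 392.] 0.89 [0.564 0.425 0.03 ]
scene stamp [328. 228.] 0.6 [ 0.473 -0.161  0.063]
scene book [370. 311.] 0.58 [0.541 0.168 0.043]
top press [248. 252.] 0.83 [0.5   0.124 0.204]
top timer [399. 191.] 0.97 [ 0.655 -0.208  0.064]
top timer [383. 266.] 0.93 [ 0.477 -0.171  0.075]
top timer [412. 326.] 0.74 [ 0.335 -0.247  0.041]
top key_grip [384. 267.] 0.58 [ 0.474 -0.173  0.079]
top key_grip [416. 330.] 0.52 [ 0.331 -0.251  0.07 ]
top key_grip [399. 189.] 0.43 [ 0.662 -0.211  0.047]
top glue
[... 444 characters left out ...]
5,
        1.52299854e+00, -8.53949997e-02]), 'dq': array([ 0.0009641 ,  0.00045932,  0.00223208,  0.00020031, -0.00066723,
        0.00090516]), 'effort': array([-1.11330850e-03, -5.59755886e+01, -4.92060506e+01,  7.67533458e-02,
        2.27569649e-02, -1.50203152e-05]), 'tool_pos': array([ 0.16225306, -0.57765321,  0.22965601]), 'orientation': array([[ 9.62751781e-01,  2.70386776e-01, -7.09210927e-06],
       [ 2.70386775e-01, -9.62751780e-01, -3.07915305e-05],
       [-1.51535635e-05,  2.77269883e-05, -1.00000000e+00]]), 'ft_force': array([-0.57679403,  0.06632054, -0.28773754]), 'moment': array([-0.01769471, -0.01193106,  0.00808621]), 'grasp_force': 0.0, 'opening': 0.09265544461018399}
```

View pics/scene1.png

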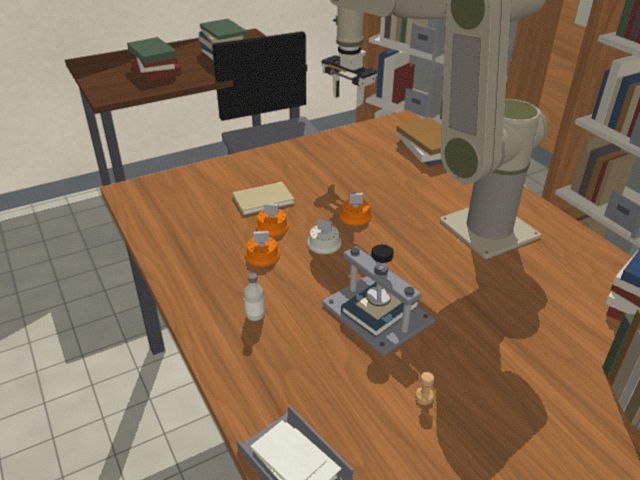

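View pics/top1.png

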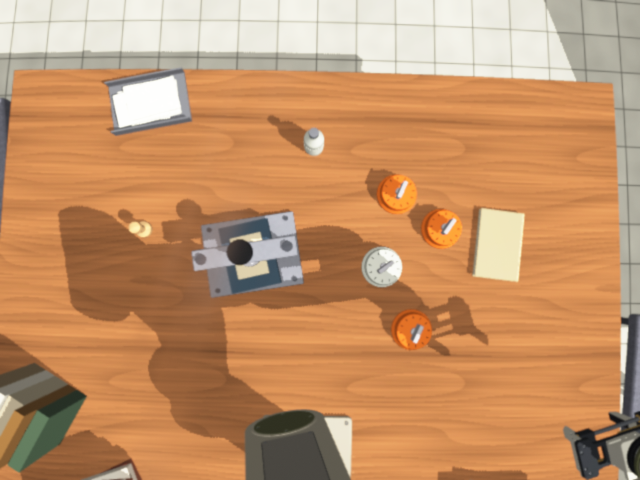

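White timer: top (382,267), scene (324,237). The look-alikes are orange: top (398,194), (441,229) and (412,330). The press knob is at top (240,252), scene (382,254). Next I'll measure the key and knob, and check the choice in a crop.

```bash
python3 - <<'E'
from h import *
for n in ("top","scene"):
    c=cams.capture(n);P,u,v=cloud(c)
    for name,xy,lo,hi,rad in (("key",(.475,-.172),.056,.09,.04),("house",(.475,-.172),.03,.046,.07),("knob",(.5,.13),.195,.215,.06),("bridge",(.5,.13),.13,.15,.2)):
        m=(np.hypot(P[:,0]-xy[0],P[:,1]-xy[1])<rad)&(P[:,2]>lo)&(P[:,2]<hi)
        Q=P[m]
        if len(Q)<4: print(n,name,len(Q));continue
        rc=cv2.minAreaRect(Q[:,:2].astype(np.float32)*1000)
        w,V=np.linalg.eigh(np.cov(Q[:,:2].T));a=V[:,1]
        print(n,name,m.sum(),Q.mean(0).round(4),"rect",np.round(rc[0]),np.round(rc[1]),"long ang deg",round(np.degrees(np.arctan2(a[1],a[0])),1),"zmax",Q[:,2].max().round(3))
    if n=="top":
        t=c["image"][235:300,350:415]; cv2.imwrite("pics/crop1.png",cv2.resize(t,None,fx=8,fy=8,interpolation=cv2.INTER_CUBIC))
E
```

```text
top key 101 [ 0.4762 -0.1755  0.079 ] rect [ 476. -177.] [10. 42.] long ang deg 127.4 zmax 0.086
top house 871 [ 0.476  -0.1753  0.0392] rect [ 476. -176.] [84. 82.] long ang deg -147.2 zmax 0.045
top knob 538 [0.5008 0.1425 0.2039] rect [501. 143.] [52. 52.] long ang deg 80.3 zmax 0.209
top bridge 1667 [0.501  0.1388 0.1399] rect [501. 142.] [ 45. 229.] long ang deg 100.0 zmax 0.15
scene key 127 [ 0.4776 -0.1717  0.0717] rect [ 477. -173.] [21. 43.] long ang deg 126.2 zmax 0.086
scene house 365 [ 0.4833 -0.1643  0.0383] rect [ 479. -171.] [86. 81.] long ang deg 143.2 zmax 0.046
scene knob 286 [0.5034 0.1484 0.2029] rect [501. 145.] [53. 50.] long ang deg 62.1 zmax 0.21
scene bridge 1216 [0.5044 0.1571 0.1393] rect [502. 146.] [ 51. 232.] long ang deg 100.5 zmax 0.15
```

View pics/crop1.png

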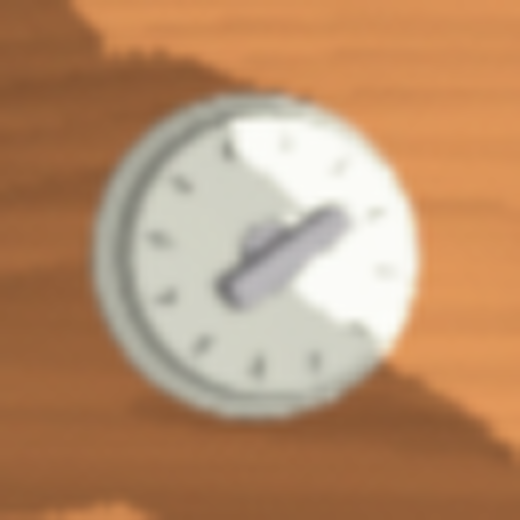

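The crop shows the white timer at (382,267) with its key blade from (379,272) to (392,261), at about 126.5° in world. The knob centre is about (0.501, 0.143). I'll move over the key and turn the tool.

Emit:
arm_command(commands=[{"tx": 0.393,"ty": 0.503,"rz": 1,"claw": -1},{"tx": 0.393,"ty": 0.503,"rz": 1,"claw": -1},{"tx": 0.393,"ty": 0.503,"rz": 1,"claw": -1},{"tx": 0.393,"ty": 0.503,"rz": 1,"claw": -1},{"tx": 0.393,"ty": 0.503,"rz": 1,"claw": -1},{"tx": 0.393,"ty": 0.503,"rz": 1,"claw": -1},{"tx": 0.393,"ty": 0.503,"rz": 1,"claw": -1},{"tx": 0.393,"ty": 0.503,"rz": 1,"claw": -1},{"tx": 0.393,"ty": 0.503,"rz": 1,"claw": -1},{"tx": 0.393,"ty": 0.503,"rz": 1,"claw": -1},{"tx": 0.393,"ty": 0.503,"rz": 1,"claw": -1},{"tx": 0.393,"ty": 0.503,"rz": 1,"claw": -1},{"tx": 0.393,"ty": 0.503,"rz": 1,"claw": -1},{"tx": 0.393,"ty": 0.503,"rz": 1,"claw": -1}])

```text
schema error: expected keys tx, ty, tz, rx, ry, rz, claw
```

Emit:
arm_command(commands=[{"rz": 1,"claw": -1},{"rz": 1,"claw": -1},{"rz": 1,"claw": -1},{"rz": 1,"claw": -1},{"rz": 1,"claw": -1},{"rz": 1,"claw": -1},{"rz": 1,"claw": -1}])

```text
schema error: expected keys tx, ty, tz, rx, ry, rz, claw
```

Emit:
arm_command(commands=[{"rz": 0.46,"tz": -0.06,"claw": -1},{"rz": 0.46,"tz": -0.1,"claw": -1},{"rz": 0.46,"tz": -0.1,"claw": -1},{"rz": 0.46,"tz": -0.1,"claw": -1},{"rz": 0.46,"tz": -0.1,"claw": -1}])

```text
schema error: expected keys tx, ty, tz, rx, ry, rz, claw
```

Emit:
arm_command(commands=[{"tx": 0.393,"ty": 0.503,"tz": 0,"rx": 0,"ry": 0,"rz": 1,"claw": -1},{"tx": 0.393,"ty": 0.503,"tz": 0,"rx": 0,"ry": 0,"rz": 1,"claw": -1},{"tx": 0.393,"ty": 0.503,"tz": 0,"rx": 0,"ry": 0,"rz": 1,"claw": -1},{"tx": 0.393,"ty": 0.503,"tz": 0,"rx": 0,"ry": 0,"rz": 1,"claw": -1},{"tx": 0.393,"ty": 0.503,"tz": 0,"rx": 0,"ry": 0,"rz": 1,"claw": -1},{"tx": 0.393,"ty": 0.503,"tz": 0,"rx": 0,"ry": 0,"rz": 1,"claw": -1},{"tx": 0.393,"ty": 0.503,"tz": 0,"rx": 0,"ry": 0,"rz": 1,"claw": -1},{"tx": 0.393,"ty": 0.503,"tz": 0,"rx": 0,"ry": 0,"rz": 1,"claw": -1},{"tx": 0.393,"ty": 0.503,"tz": 0,"rx": 0,"ry": 0,"rz": 1,"claw": -1},{"tx": 0.393,"ty": 0.503,"tz": 0,"rx": 0,"ry": 0,"rz": 1,"claw": -1},{"tx": 0.393,"ty": 0.503,"tz": 0,"rx": 0,"ry": 0,"rz": 1,"claw": -1},{"tx": 0.393,"ty": 0.503,"tz": 0,"rx": 0,"ry": 0,"rz": 1,"claw": -1},{"tx": 0.393,"ty": 0.503,"tz": 0,"rx": 0,"ry": 0,"rz": 1,"claw": -1},{"tx": 0.393,"ty": 0.503,"tz": 0,"rx": 0,"ry": 0,"rz": 1,"claw": -1}])

```text
time: 2.4
tool_pos: [0.4758, -0.1767, 0.2296]
orientation: [[0.491, 0.871, -0.0], [0.871, -0.491, -0.0], [-0.001, -0.0, -1.0]]
ft_force: [-1.1, 0.8, -1.0]
opening: 0.0932
grasp_force: 0.0
```

Emit:
arm_command(commands=[{"tx": 0,"ty": 0,"tz": 0,"rx": 0,"ry": 0,"rz": 1,"claw": -1},{"tx": 0,"ty": 0,"tz": 0,"rx": 0,"ry": 0,"rz": 1,"claw": -1},{"tx": 0,"ty": 0,"tz": 0,"rx": 0,"ry": 0,"rz": 1,"claw": -1},{"tx": 0,"ty": 0,"tz": 0,"rx": 0,"ry": 0,"rz": 1,"claw": -1},{"tx": 0,"ty": 0,"tz": 0,"rx": 0,"ry": 0,"rz": 1,"claw": -1},{"tx": 0,"ty": 0,"tz": 0,"rx": 0,"ry": 0,"rz": 1,"claw": -1},{"tx": 0,"ty": 0,"tz": 0,"rx": 0,"ry": 0,"rz": 1,"claw": -1}])

```text
time: 3.1
tool_pos: [0.4759, -0.1767, 0.2297]
orientation: [[-0.268, 0.963, -0.0], [0.963, 0.268, -0.0], [-0.0, -0.0, -1.0]]
ft_force: [-0.1, -0.3, 0.8]
opening: 0.093
grasp_force: 0.0
```

Emit:
arm_command(commands=[{"tx": 0,"ty": 0,"tz": -0.06,"rx": 0,"ry": 0,"rz": 0.46,"claw": -1},{"tx": 0,"ty": 0,"tz": -0.1,"rx": 0,"ry": 0,"rz": 0.46,"claw": -1},{"tx": 0,"ty": 0,"tz": -0.1,"rx": 0,"ry": 0,"rz": 0.46,"claw": -1},{"tx": 0,"ty": 0,"tz": -0.1,"rx": 0,"ry": 0,"rz": 0.46,"claw": -1},{"tx": 0,"ty": 0,"tz": -0.1,"rx": 0,"ry": 0,"rz": 0.46,"claw": -1}])

```text
time: 3.6
tool_pos: [0.4768, -0.1762, 0.1504]
orientation: [[-0.59, 0.808, 0.001], [0.808, 0.59, -0.001], [-0.001, 0.0, -1.0]]
ft_force: [0.1, -0.2, 0.0]
opening: 0.0927
grasp_force: 0.0
```

```bash
cat > st.py <<'E'
from h import *
s=status.get_state();o=np.array(s["orientation"])
print("t",round(s["time"],2),"p",np.round(s["tool_pos"],4),"yang",round(np.degrees(np.arctan2(o[1,1],o[0,1])),1),"z",np.round(o[:,2],3),"F",np.round(s["ft_force"],1),"M",np.round(s["moment"],3),"op",round(s["opening"],4),"g",round(s["grasp_force"],1),"q",np.round(s["joint_pos"],2))
E
python3 st.py
```

```text
t 3.6 p [ 0.4768 -0.1762  0.1504] yang 36.1 z [ 0.001 -0.001 -1.   ] F [ 0.1 -0.2  0. ] M [-0.043 -0.139 -0.006] op 0.0927 g 0.0 q [-0.45 -0.07  1.84 -0.    1.37 -1.09]
```

Emit:
arm_command(commands=[{"tx": 0,"ty": 0.001,"tz": -0.04,"rx": 0,"ry": 0,"rz": 0,"claw": -1},{"tx": 0,"ty": 0.001,"tz": -0.08,"rx": 0,"ry": 0,"rz": 0,"claw": -1},{"tx": 0,"ty": 0.001,"tz": -0.11,"rx": 0,"ry": 0,"rz": 0,"claw": -1},{"tx": 0,"ty": 0.001,"tz": -0.11,"rx": 0,"ry": 0,"rz": 0,"claw": -1},{"tx": 0,"ty": 0.001,"tz": -0.11,"rx": 0,"ry": 0,"rz": 0,"claw": 1},{"tx": 0,"ty": 0.001,"tz": -0.11,"rx": 0,"ry": 0,"rz": 0,"claw": 1},{"tx": 0,"ty": 0.001,"tz": -0.11,"rx": 0,"ry": 0,"rz": 0,"claw": 1},{"tx": 0,"ty": 0.001,"tz": -0.11,"rx": 0,"ry": 0,"rz": 0,"claw": 1},{"tx": 0,"ty": 0.001,"tz": -0.11,"rx": 0,"ry": 0,"rz": 0,"claw": 1},{"tx": 0,"ty": 0.001,"tz": -0.11,"rx": 0,"ry": 0,"rz": 0,"claw": 1},{"tx": 0,"ty": 0.001,"tz": -0.11,"rx": 0,"ry": 0,"rz": 0,"claw": 1},{"tx": 0,"ty": 0.001,"tz": -0.11,"rx": 0,"ry": 0,"rz": 0,"claw": 1},{"tx": 0,"ty": 0.001,"tz": -0.11,"rx": 0,"ry": 0,"rz": 0,"claw": 1},{"tx": 0,"ty": 0.001,"tz": -0.11,"rx": 0,"ry": 0,"rz": 0,"claw": 1}])

```text
time: 5.0
tool_pos: [0.4766, -0.1744, 0.0616]
orientation: [[-0.593, 0.805, -0.0], [0.805, 0.593, 0.0], [0.0, -0.0, -1.0]]
ft_force: [1.2, -0.3, 0.2]
opening: 0.018
grasp_force: 0.0
```

```bash
python3 st.py
```

```text
t 5.0 p [ 0.4766 -0.1744  0.0616] yang 36.4 z [-0.  0. -1.] F [ 1.2 -0.3  0.2] M [-0.016 -0.126 -0.031] op 0.018 g 0.0 q [-0.45  0.03  1.91  0.    1.2  -1.09]
```

Not closed yet; I'll keep closing.

Emit:
arm_command(commands=[{"tx": 0,"ty": 0,"tz": 0,"rx": 0,"ry": 0,"rz": 0,"claw": 1},{"tx": 0,"ty": 0,"tz": 0,"rx": 0,"ry": 0,"rz": 0,"claw": 1},{"tx": 0,"ty": 0,"tz": 0,"rx": 0,"ry": 0,"rz": 0,"claw": 1},{"tx": 0,"ty": 0,"tz": 0,"rx": 0,"ry": 0,"rz": 0,"claw": 1}])

```text
time: 5.4
tool_pos: [0.4751, -0.1755, 0.0616]
orientation: [[-0.593, 0.805, -0.003], [0.805, 0.593, -0.002], [0.001, -0.004, -1.0]]
ft_force: [-8.9, -5.4, 5.2]
opening: 0.0099
grasp_force: 30.0
```

```bash
python3 st.py
```

```text
t 5.4 p [ 0.4751 -0.1755  0.0616] yang 36.4 z [-0.003 -0.002 -1.   ] F [-8.9 -5.4  5.2] M [-0.892  1.421  0.008] op 0.0099 g 30.0 q [-0.45  0.03  1.91 -0.    1.2  -1.09]
```

Emit:
arm_command(commands=[{"tx": -0.002,"ty": -0.0015,"tz": 0,"rx": 0,"ry": 0,"rz": 0,"claw": 1},{"tx": -0.002,"ty": -0.0015,"tz": 0,"rx": 0,"ry": 0,"rz": -0.12,"claw": 1},{"tx": -0.002,"ty": -0.0015,"tz": 0,"rx": 0,"ry": 0,"rz": -0.25,"claw": 1},{"tx": -0.002,"ty": -0.0015,"tz": 0,"rx": 0,"ry": 0,"rz": -0.38,"claw": 1},{"tx": -0.002,"ty": -0.0015,"tz": 0,"rx": 0,"ry": 0,"rz": -0.5,"claw": 1},{"tx": -0.002,"ty": -0.0015,"tz": 0,"rx": 0,"ry": 0,"rz": -0.62,"claw": 1},{"tx": -0.002,"ty": -0.0015,"tz": 0,"rx": 0,"ry": 0,"rz": -0.75,"claw": 1},{"tx": -0.002,"ty": -0.0015,"tz": 0,"rx": 0,"ry": 0,"rz": -0.88,"claw": 1},{"tx": -0.002,"ty": -0.0015,"tz": 0,"rx": 0,"ry": 0,"rz": -1,"claw": 1},{"tx": -0.002,"ty": -0.0015,"tz": 0,"rx": 0,"ry": 0,"rz": -1,"claw": 1}])

```text
time: 6.4
tool_pos: [0.4755, -0.1755, 0.0616]
orientation: [[0.151, 0.988, 0.001], [0.988, -0.151, 0.0], [0.0, 0.001, -1.0]]
ft_force: [2.8, 0.1, -3.0]
opening: 0.01
grasp_force: 30.0
```

```bash
python3 st.py
```

```text
t 6.4 p [ 0.4755 -0.1755  0.0616] yang -8.7 z [ 0.001  0.    -1.   ] F [ 2.8  0.1 -3. ] M [ 0.018 -0.643 -0.035] op 0.01 g 30.0 q [-0.46  0.03  1.91  0.    1.2  -0.3 ]
```

Emit:
arm_command(commands=[{"tx": 0,"ty": 0,"tz": 0,"rx": 0,"ry": 0,"rz": -0.12,"claw": 1},{"tx": 0,"ty": 0,"tz": 0,"rx": 0,"ry": 0,"rz": -0.25,"claw": 1},{"tx": 0,"ty": 0,"tz": 0,"rx": 0,"ry": 0,"rz": -0.38,"claw": 1},{"tx": 0,"ty": 0,"tz": 0,"rx": 0,"ry": 0,"rz": -0.5,"claw": 1},{"tx": 0,"ty": 0,"tz": 0,"rx": 0,"ry": 0,"rz": -0.62,"claw": 1},{"tx": 0,"ty": 0,"tz": 0,"rx": 0,"ry": 0,"rz": -0.75,"claw": 1},{"tx": 0,"ty": 0,"tz": 0,"rx": 0,"ry": 0,"rz": -0.88,"claw": 1},{"tx": 0,"ty": 0,"tz": 0,"rx": 0,"ry": 0,"rz": -1,"claw": 1},{"tx": 0,"ty": 0,"tz": 0,"rx": 0,"ry": 0,"rz": -1,"claw": 1}])

```text
time: 7.3
tool_pos: [0.476, -0.1759, 0.0616]
orientation: [[0.805, 0.593, 0.002], [0.593, -0.805, -0.001], [0.001, 0.002, -1.0]]
ft_force: [6.4, -1.3, -6.3]
opening: 0.0097
grasp_force: 30.0
```

Emit:
arm_command(commands=[{"tx": 0,"ty": 0,"tz": 0,"rx": 0,"ry": 0,"rz": -0.12,"claw": 1},{"tx": 0,"ty": 0,"tz": 0,"rx": 0,"ry": 0,"rz": -0.25,"claw": 1},{"tx": 0,"ty": 0,"tz": 0,"rx": 0,"ry": 0,"rz": -0.38,"claw": 1},{"tx": 0,"ty": 0,"tz": 0,"rx": 0,"ry": 0,"rz": -0.5,"claw": 1},{"tx": 0,"ty": 0,"tz": 0,"rx": 0,"ry": 0,"rz": -0.62,"claw": 1},{"tx": 0,"ty": 0,"tz": 0,"rx": 0,"ry": 0,"rz": -0.75,"claw": 1},{"tx": 0,"ty": 0,"tz": 0,"rx": 0,"ry": 0,"rz": -0.88,"claw": 1},{"tx": 0,"ty": 0,"tz": 0,"rx": 0,"ry": 0,"rz": -1,"claw": 1},{"tx": 0,"ty": 0,"tz": 0,"rx": 0,"ry": 0,"rz": -1,"claw": 1}])

```text
time: 8.2
tool_pos: [0.4762, -0.1765, 0.0616]
orientation: [[0.989, -0.15, 0.003], [-0.15, -0.989, -0.002], [0.003, 0.001, -1.0]]
ft_force: [7.5, -4.1, -8.5]
opening: 0.0099
grasp_force: 30.0
```

```bash
python3 st.py
```

```text
t 8.2 p [ 0.4762 -0.1765  0.0616] yang -98.6 z [ 0.003 -0.002 -1.   ] F [ 7.5 -4.1 -8.5] M [-0.724 -1.234 -0.024] op 0.0099 g 30.0 q [-0.46  0.03  1.91 -0.    1.19  1.27]
```

Emit:
arm_command(commands=[{"tx": 0.0015,"ty": -0.001,"tz": 0,"rx": 0,"ry": 0,"rz": -0.12,"claw": 1},{"tx": 0.0015,"ty": -0.001,"tz": 0,"rx": 0,"ry": 0,"rz": -0.25,"claw": 1},{"tx": 0.0015,"ty": -0.001,"tz": 0,"rx": 0,"ry": 0,"rz": -0.38,"claw": 1},{"tx": 0.0015,"ty": -0.001,"tz": 0,"rx": 0,"ry": 0,"rz": -0.5,"claw": 1},{"tx": 0.0015,"ty": -0.001,"tz": 0,"rx": 0,"ry": 0,"rz": -0.62,"claw": 1},{"tx": 0.0015,"ty": -0.001,"tz": 0,"rx": 0,"ry": 0,"rz": -0.75,"claw": 1},{"tx": 0.0015,"ty": -0.001,"tz": 0,"rx": 0,"ry": 0,"rz": -0.88,"claw": 1},{"tx": 0.0015,"ty": -0.001,"tz": 0,"rx": 0,"ry": 0,"rz": -1,"claw": 1},{"tx": 0.0015,"ty": -0.001,"tz": 0,"rx": 0,"ry": 0,"rz": -1,"claw": 1}])

```text
time: 9.1
tool_pos: [0.476, -0.177, 0.0616]
orientation: [[0.594, -0.804, -0.001], [-0.804, -0.594, -0.001], [0.0, 0.001, -1.0]]
ft_force: [-1.2, -3.6, -0.2]
opening: 0.0098
grasp_force: 30.0
```

```bash
python3 st.py
```

```text
t 9.1 p [ 0.476  -0.177   0.0616] yang -143.6 z [-0.001 -0.001 -1.   ] F [-1.2 -3.6 -0.2] M [-0.633  0.246 -0.04 ] op 0.0098 g 30.0 q [-0.46  0.03  1.91 -0.    1.2   2.05]
```

Emit:
arm_command(commands=[{"tx": 0,"ty": -0.0005,"tz": 0,"rx": 0,"ry": 0,"rz": 0,"claw": -1},{"tx": 0,"ty": -0.0005,"tz": 0,"rx": 0,"ry": 0,"rz": 0,"claw": -1},{"tx": 0,"ty": -0.0005,"tz": 0,"rx": 0,"ry": 0,"rz": 0,"claw": -1},{"tx": 0,"ty": -0.0005,"tz": 0,"rx": 0,"ry": 0,"rz": 0,"claw": -1},{"tx": 0,"ty": -0.0005,"tz": 0,"rx": 0,"ry": 0,"rz": 0,"claw": -1},{"tx": 0,"ty": -0.0005,"tz": 0,"rx": 0,"ry": 0,"rz": 0,"claw": -1},{"tx": 0,"ty": -0.0005,"tz": 0,"rx": 0,"ry": 0,"rz": 0,"claw": -1},{"tx": 0,"ty": -0.0005,"tz": 0,"rx": 0,"ry": 0,"rz": 0,"claw": -1},{"tx": 0,"ty": -0.0005,"tz": 0,"rx": 0,"ry": 0,"rz": 0,"claw": -1},{"tx": 0,"ty": -0.0005,"tz": 0,"rx": 0,"ry": 0,"rz": 0,"claw": -1},{"tx": 0,"ty": -0.0005,"tz": 0,"rx": 0,"ry": 0,"rz": 0,"claw": -1},{"tx": 0,"ty": -0.0005,"tz": 0,"rx": 0,"ry": 0,"rz": 0,"claw": -1}])

```text
time: 10.3
tool_pos: [0.4763, -0.1769, 0.0616]
orientation: [[0.593, -0.805, 0.0], [-0.805, -0.593, -0.0], [0.0, -0.0, -1.0]]
ft_force: [0.6, -0.5, -0.8]
opening: 0.0925
grasp_force: 0.0
```

```bash
python3 st.py; python3 - <<'E'
from h import *
c=cams.capture("top");P,u,v=cloud(c)
cv2.imwrite("pics/crop2.png",cv2.resize(c["image"][215:320,330:435],None,fx=5,fy=5,interpolation=cv2.INTER_CUBIC))
E
```

```text
t 10.3 p [ 0.4763 -0.1769  0.0616] yang -143.6 z [ 0. -0. -1.] F [ 0.6 -0.5 -0.8] M [ 0.093  0.025 -0.026] op 0.0925 g 0.0 q [-0.46  0.03  1.91 -0.    1.2   2.05]
```

Emit:
arm_command(commands=[{"tx": 0,"ty": 0,"tz": 0,"rx": 0,"ry": 0,"rz": 1,"claw": -1},{"tx": 0,"ty": 0,"tz": 0,"rx": 0,"ry": 0,"rz": 1,"claw": -1},{"tx": 0,"ty": 0,"tz": 0,"rx": 0,"ry": 0,"rz": 1,"claw": -1},{"tx": 0,"ty": 0,"tz": 0,"rx": 0,"ry": 0,"rz": 1,"claw": -1},{"tx": 0,"ty": 0,"tz": 0,"rx": 0,"ry": 0,"rz": 1,"claw": -1},{"tx": 0,"ty": 0,"tz": 0,"rx": 0,"ry": 0,"rz": 1,"claw": -1},{"tx": 0,"ty": 0,"tz": 0,"rx": 0,"ry": 0,"rz": 1,"claw": -1}])

```text
time: 11.05
tool_pos: [0.4762, -0.1769, 0.0616]
orientation: [[0.989, -0.149, -0.0], [-0.149, -0.989, -0.0], [-0.0, 0.0, -1.0]]
ft_force: [-0.3, 0.2, -0.4]
opening: 0.0926
grasp_force: 0.0
```

Emit:
arm_command(commands=[{"tx": 0,"ty": 0,"tz": 0,"rx": 0,"ry": 0,"rz": 1,"claw": -1},{"tx": 0,"ty": 0,"tz": 0,"rx": 0,"ry": 0,"rz": 1,"claw": -1},{"tx": 0,"ty": 0,"tz": 0,"rx": 0,"ry": 0,"rz": 1,"claw": -1},{"tx": 0,"ty": 0,"tz": 0,"rx": 0,"ry": 0,"rz": 1,"claw": -1},{"tx": 0,"ty": 0,"tz": 0,"rx": 0,"ry": 0,"rz": 1,"claw": -1},{"tx": 0,"ty": 0,"tz": 0,"rx": 0,"ry": 0,"rz": 1,"claw": -1},{"tx": 0,"ty": 0,"tz": 0,"rx": 0,"ry": 0,"rz": 1,"claw": -1}])

```text
time: 11.75
tool_pos: [0.4762, -0.1768, 0.0616]
orientation: [[0.806, 0.592, -0.0], [0.592, -0.806, 0.0], [-0.0, -0.0, -1.0]]
ft_force: [0.2, -0.6, 0.2]
opening: 0.0932
grasp_force: 0.0
```

Emit:
arm_command(commands=[{"tx": 0,"ty": 0,"tz": 0,"rx": 0,"ry": 0,"rz": 1,"claw": -1},{"tx": 0,"ty": 0,"tz": 0,"rx": 0,"ry": 0,"rz": 1,"claw": -1},{"tx": 0,"ty": 0,"tz": 0,"rx": 0,"ry": 0,"rz": 1,"claw": -1},{"tx": 0,"ty": 0,"tz": 0,"rx": 0,"ry": 0,"rz": 1,"claw": -1},{"tx": 0,"ty": 0,"tz": 0,"rx": 0,"ry": 0,"rz": 1,"claw": -1},{"tx": 0,"ty": 0,"tz": 0,"rx": 0,"ry": 0,"rz": 1,"claw": -1},{"tx": 0,"ty": 0,"tz": 0,"rx": 0,"ry": 0,"rz": 1,"claw": -1}])

```text
time: 12.45
tool_pos: [0.4763, -0.1769, 0.0617]
orientation: [[0.152, 0.988, 0.0], [0.988, -0.152, -0.0], [-0.0, 0.0, -1.0]]
ft_force: [-0.4, -0.4, -0.2]
opening: 0.0934
grasp_force: 0.0
```

Emit:
arm_command(commands=[{"tx": 0,"ty": 0,"tz": 0,"rx": 0,"ry": 0,"rz": 1,"claw": -1},{"tx": 0,"ty": 0,"tz": 0,"rx": 0,"ry": 0,"rz": 1,"claw": -1},{"tx": 0,"ty": 0,"tz": 0,"rx": 0,"ry": 0,"rz": 1,"claw": -1},{"tx": 0,"ty": 0,"tz": 0,"rx": 0,"ry": 0,"rz": 1,"claw": -1},{"tx": 0,"ty": 0,"tz": 0,"rx": 0,"ry": 0,"rz": 1,"claw": -1},{"tx": 0,"ty": 0,"tz": 0,"rx": 0,"ry": 0,"rz": 1,"claw": -1},{"tx": 0,"ty": 0,"tz": 0,"rx": 0,"ry": 0,"rz": 1,"claw": 1},{"tx": 0,"ty": 0,"tz": 0,"rx": 0,"ry": 0,"rz": 1,"claw": 1},{"tx": 0,"ty": 0,"tz": 0,"rx": 0,"ry": 0,"rz": 1,"claw": 1},{"tx": 0,"ty": 0,"tz": 0,"rx": 0,"ry": 0,"rz": 1,"claw": 1},{"tx": 0,"ty": 0,"tz": 0,"rx": 0,"ry": 0,"rz": 1,"claw": 1},{"tx": 0,"ty": 0,"tz": 0,"rx": 0,"ry": 0,"rz": 1,"claw": 1},{"tx": 0,"ty": 0,"tz": 0,"rx": 0,"ry": 0,"rz": 1,"claw": 1},{"tx": 0,"ty": 0,"tz": 0,"rx": 0,"ry": 0,"rz": 1,"claw": 1},{"tx": 0,"ty": 0,"tz": 0,"rx": 0,"ry": 0,"rz": 1,"claw": 1},{"tx": 0,"ty": 0,"tz": 0,"rx": 0,"ry": 0,"rz": 1,"claw": 1},{"tx": 0,"ty": 0,"tz": 0,"rx": 0,"ry": 0,"rz": 1,"claw": 1},{"tx": 0,"ty": 0,"tz": 0,"rx": 0,"ry": 0,"rz": 1,"claw": 1},{"tx": 0,"ty": 0,"tz": 0,"rx": 0,"ry": 0,"rz": 1,"claw": 1},{"tx": 0,"ty": 0,"tz": 0,"rx": 0,"ry": 0,"rz": 1,"claw": 1}])

```text
time: 14.45
tool_pos: [0.476, -0.1771, 0.0617]
orientation: [[-0.593, 0.805, -0.0], [0.805, 0.593, -0.0], [0.0, -0.001, -1.0]]
ft_force: [-3.2, -1.6, 1.5]
opening: 0.0092
grasp_force: 30.0
```

```bash
python3 st.py
```

```text
t 14.45 p [ 0.476  -0.1771  0.0617] yang 36.4 z [-0. -0. -1.] F [-3.2 -1.6  1.5] M [-0.315  0.372  0.027] op 0.0092 g 30.0 q [-0.46  0.03  1.91 -0.    1.2  -1.09]
```

Emit:
arm_command(commands=[{"tx": -0.0003,"ty": 0,"tz": 0,"rx": 0,"ry": 0,"rz": -0.12,"claw": 1},{"tx": -0.0003,"ty": 0,"tz": 0,"rx": 0,"ry": 0,"rz": -0.25,"claw": 1},{"tx": -0.0003,"ty": 0,"tz": 0,"rx": 0,"ry": 0,"rz": -0.38,"claw": 1},{"tx": -0.0003,"ty": 0,"tz": 0,"rx": 0,"ry": 0,"rz": -0.5,"claw": 1},{"tx": -0.0003,"ty": 0,"tz": 0,"rx": 0,"ry": 0,"rz": -0.62,"claw": 1},{"tx": -0.0003,"ty": 0,"tz": 0,"rx": 0,"ry": 0,"rz": -0.75,"claw": 1},{"tx": -0.0003,"ty": 0,"tz": 0,"rx": 0,"ry": 0,"rz": -0.88,"claw": 1},{"tx": -0.0003,"ty": 0,"tz": 0,"rx": 0,"ry": 0,"rz": -1,"claw": 1},{"tx": -0.0003,"ty": 0,"tz": 0,"rx": 0,"ry": 0,"rz": -1,"claw": 1}])

```text
time: 15.35
tool_pos: [0.4754, -0.1772, 0.0616]
orientation: [[0.153, 0.988, -0.001], [0.988, -0.153, -0.001], [-0.001, -0.001, -1.0]]
ft_force: [-5.5, -3.2, 2.9]
opening: 0.0099
grasp_force: 30.2
```

```bash
python3 st.py
```

```text
t 15.35 p [ 0.4754 -0.1772  0.0616] yang -8.8 z [-0.001 -0.001 -1.   ] F [-5.5 -3.2  2.9] M [-0.491  0.801  0.413] op 0.0099 g 30.2 q [-0.46  0.03  1.91 -0.    1.2  -0.3 ]
```

Emit:
arm_command(commands=[{"tx": 0,"ty": 0,"tz": 0,"rx": 0,"ry": 0,"rz": -0.1,"claw": 1},{"tx": 0,"ty": 0,"tz": 0,"rx": 0,"ry": 0,"rz": -0.2,"claw": 1},{"tx": 0,"ty": 0,"tz": 0,"rx": 0,"ry": 0,"rz": -0.3,"claw": 1},{"tx": 0,"ty": 0,"tz": 0,"rx": 0,"ry": 0,"rz": -0.3,"claw": 1}])

```text
time: 15.75
tool_pos: [0.4754, -0.1771, 0.0617]
orientation: [[0.378, 0.926, -0.001], [0.926, -0.378, -0.001], [-0.001, -0.001, -1.0]]
ft_force: [-6.1, -2.9, 4.4]
opening: 0.0126
grasp_force: 34.9
```

```bash
python3 st.py
```

```text
t 15.75 p [ 0.4754 -0.1771  0.0617] yang -22.2 z [-0.001 -0.001 -1.   ] F [-6.1 -2.9  4.4] M [-0.367  0.918  0.736] op 0.0126 g 34.9 q [-0.46  0.03  1.91 -0.    1.2  -0.07]
```

Mz climbed to 0.74 and the pads are skewing, so the key is at its stop. I'll ease back about 9°, check, then release.

Emit:
arm_command(commands=[{"tx": 0,"ty": 0,"tz": 0,"rx": 0,"ry": 0,"rz": 0.1,"claw": 1},{"tx": 0,"ty": 0,"tz": 0,"rx": 0,"ry": 0,"rz": 0.2,"claw": 1},{"tx": 0,"ty": 0,"tz": 0,"rx": 0,"ry": 0,"rz": 0.2,"claw": 1}])

```text
time: 16.05
tool_pos: [0.4755, -0.1766, 0.0616]
orientation: [[0.225, 0.974, -0.001], [0.974, -0.225, 0.0], [0.0, -0.001, -1.0]]
ft_force: [-5.8, -0.5, 5.9]
opening: 0.0105
grasp_force: 28.9
```

```bash
python3 st.py
```

```text
t 16.05 p [ 0.4755 -0.1766  0.0616] yang -13.0 z [-0.001  0.    -1.   ] F [-5.8 -0.5  5.9] M [0.064 0.924 0.247] op 0.0105 g 28.9 q [-0.46  0.03  1.91 -0.    1.2  -0.23]
```

Emit:
arm_command(commands=[{"tx": 0,"ty": 0,"tz": 0,"rx": 0,"ry": 0,"rz": 0,"claw": -1},{"tx": 0,"ty": 0,"tz": 0,"rx": 0,"ry": 0,"rz": 0,"claw": -1},{"tx": 0,"ty": 0,"tz": 0,"rx": 0,"ry": 0,"rz": 0,"claw": -1},{"tx": 0,"ty": 0,"tz": 0,"rx": 0,"ry": 0,"rz": 0,"claw": -1},{"tx": 0,"ty": 0,"tz": 0,"rx": 0,"ry": 0,"rz": 0,"claw": -1},{"tx": 0,"ty": 0,"tz": 0,"rx": 0,"ry": 0,"rz": 0,"claw": -1},{"tx": 0,"ty": 0,"tz": 0.05,"rx": 0,"ry": 0,"rz": 0,"claw": -1},{"tx": 0,"ty": 0,"tz": 0.1,"rx": 0,"ry": 0,"rz": 0,"claw": -1},{"tx": 0,"ty": 0,"tz": 0.16,"rx": 0,"ry": 0,"rz": 0,"claw": -1},{"tx": 0,"ty": 0.06,"tz": 0.22,"rx": 0,"ry": 0,"rz": 0,"claw": -1},{"tx": 0,"ty": 0.12,"tz": 0.25,"rx": 0,"ry": 0,"rz": 0,"claw": -1},{"tx": 0,"ty": 0.18,"tz": 0.25,"rx": 0,"ry": 0,"rz": 0,"claw": 1},{"tx": 0,"ty": 0.24,"tz": 0.25,"rx": 0,"ry": 0,"rz": 0,"claw": 1},{"tx": 0,"ty": 0.24,"tz": 0.25,"rx": 0,"ry": 0,"rz": 0,"claw": 1}])

```text
time: 17.45
tool_pos: [0.476, 0.0191, 0.2627]
orientation: [[0.224, 0.975, 0.002], [0.975, -0.224, 0.001], [0.002, 0.002, -1.0]]
ft_force: [-0.1, -1.1, -0.1]
opening: 0.0734
grasp_force: 0.0
```

```bash
python3 st.py; python3 - <<'E'
from h import *
for n in ("top","scene"):
    c=cams.capture(n);P,u,v=cloud(c)
    m=(np.hypot(P[:,0]-.476,P[:,1]+.176)<.03)&(P[:,2]>.056)&(P[:,2]<.09);Q=P[m]
    if len(Q)>4:
        w,V=np.linalg.eigh(np.cov(Q[:,:2].T));a=V[:,1]
        print(n,len(Q),Q.mean(0).round(4),np.degrees(np.arctan2(a[1],a[0])).round(1))
    if n=="top": cv2.imwrite("pics/crop3.png",cv2.resize(c["image"][235:300,350:415],None,fx=8,fy=8,interpolation=cv2.INTER_CUBIC))
E
```

```text
t 17.45 p [0.476  0.0191 0.2627] yang -12.9 z [ 0.002  0.001 -1.   ] F [-0.1 -1.1 -0.1] M [-0.071 -0.065 -0.076] op 0.0734 g 0.0 q [-0.07 -0.22  1.77  0.    1.59  0.16]
top 87 [ 0.4763 -0.1753  0.0809] 83.0
scene 87 [ 0.4793 -0.1692  0.0729] 83.0
```

View pics/crop3.png

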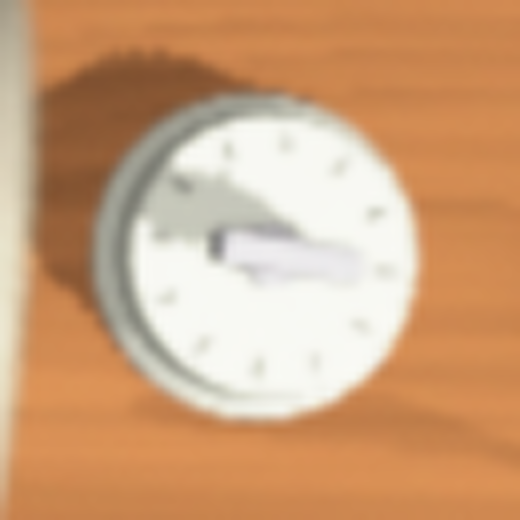

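The key now lies at 83° after 180° + 44° of turning (3.91 rad), so it sits at the stop: fully wound. Next I go above the knob with the fingers shut.

Emit:
arm_command(commands=[{"tx": 0.031,"ty": 0.06,"tz": 0,"rx": 0,"ry": 0,"rz": 0,"claw": 1},{"tx": 0.031,"ty": 0.11,"tz": 0,"rx": 0,"ry": 0,"rz": 0,"claw": 1},{"tx": 0.031,"ty": 0.155,"tz": 0,"rx": 0,"ry": 0,"rz": 0,"claw": 1},{"tx": 0.031,"ty": 0.155,"tz": 0,"rx": 0,"ry": 0,"rz": 0,"claw": 1},{"tx": 0.031,"ty": 0.155,"tz": 0,"rx": 0,"ry": 0,"rz": 0,"claw": 1},{"tx": 0.031,"ty": 0.155,"tz": 0,"rx": 0,"ry": 0,"rz": 0,"claw": 1},{"tx": 0.031,"ty": 0.155,"tz": 0,"rx": 0,"ry": 0,"rz": 0,"claw": 1},{"tx": 0.031,"ty": 0.155,"tz": 0,"rx": 0,"ry": 0,"rz": 0,"claw": 1},{"tx": 0.031,"ty": 0.155,"tz": 0,"rx": 0,"ry": 0,"rz": 0,"claw": 1},{"tx": 0.031,"ty": 0.155,"tz": 0,"rx": 0,"ry": 0,"rz": 0,"claw": 1},{"tx": 0.031,"ty": 0.155,"tz": 0,"rx": 0,"ry": 0,"rz": 0,"claw": 1},{"tx": 0.031,"ty": 0.155,"tz": 0,"rx": 0,"ry": 0,"rz": 0,"claw": 1},{"tx": 0.031,"ty": 0.155,"tz": 0,"rx": 0,"ry": 0,"rz": 0,"claw": 1},{"tx": 0.031,"ty": 0.155,"tz": 0,"rx": 0,"ry": 0,"rz": 0,"claw": 1},{"tx": 0.031,"ty": 0.155,"tz": 0,"rx": 0,"ry": 0,"rz": 0,"claw": 1}])

```text
time: 19.05
tool_pos: [0.5008, 0.1392, 0.2616]
orientation: [[0.227, 0.974, 0.0], [0.974, -0.227, 0.0], [0.0, 0.0, -1.0]]
ft_force: [0.7, -0.1, 0.0]
opening: 0.0004
grasp_force: 0.0
```

```bash
python3 st.py
```

```text
t 19.05 p [0.5008 0.1392 0.2616] yang -13.1 z [ 0.  0. -1.] F [ 0.7 -0.1  0. ] M [-0.056 -0.063 -0.006] op 0.0004 g 0.0 q [ 0.17 -0.1   1.66  0.    1.58  0.4 ]
```

Emit:
arm_command(commands=[{"tx": 0,"ty": 0.0055,"tz": -0.025,"rx": 0,"ry": 0,"rz": 0,"claw": 1},{"tx": 0,"ty": 0.0055,"tz": -0.045,"rx": 0,"ry": 0,"rz": 0,"claw": 1},{"tx": 0,"ty": 0.0055,"tz": -0.055,"rx": 0,"ry": 0,"rz": 0,"claw": 1},{"tx": 0,"ty": 0.0055,"tz": -0.06,"rx": 0,"ry": 0,"rz": 0,"claw": 1},{"tx": 0,"ty": 0.0055,"tz": -0.065,"rx": 0,"ry": 0,"rz": 0,"claw": 1},{"tx": 0,"ty": 0.0055,"tz": -0.07,"rx": 0,"ry": 0,"rz": 0,"claw": 1},{"tx": 0,"ty": 0.0055,"tz": -0.07,"rx": 0,"ry": 0,"rz": 0,"claw": 1},{"tx": 0,"ty": 0.0055,"tz": -0.07,"rx": 0,"ry": 0,"rz": 0,"claw": 1}])

```text
time: 19.85
tool_pos: [0.501, 0.1435, 0.2061]
orientation: [[0.227, 0.974, 0.001], [0.974, -0.227, 0.0], [0.0, 0.001, -1.0]]
ft_force: [-2.1, -0.2, 3.3]
opening: 0.0007
grasp_force: 1.5
```

```bash
python3 st.py
```

```text
t 19.85 p [0.501  0.1435 0.2061] yang -13.1 z [ 0.001  0.    -1.   ] F [-2.1 -0.2  3.3] M [-0.062  0.247 -0.   ] op 0.0007 g 1.5 q [ 0.18 -0.07  1.74 -0.    1.48  0.41]
```

Emit:
arm_command(commands=[{"tx": 0,"ty": 0,"tz": -0.004,"rx": 0,"ry": 0,"rz": 0,"claw": 1},{"tx": 0,"ty": 0,"tz": -0.008,"rx": 0,"ry": 0,"rz": 0,"claw": 1},{"tx": 0,"ty": 0,"tz": -0.012,"rx": 0,"ry": 0,"rz": 0,"claw": 1},{"tx": 0,"ty": 0,"tz": -0.015,"rx": 0,"ry": 0,"rz": 0,"claw": 1},{"tx": 0,"ty": 0,"tz": -0.017,"rx": 0,"ry": 0,"rz": 0,"claw": 1},{"tx": 0,"ty": 0,"tz": -0.019,"rx": 0,"ry": 0,"rz": 0,"claw": 1},{"tx": 0,"ty": 0,"tz": -0.019,"rx": 0,"ry": 0,"rz": 0,"claw": 1},{"tx": 0,"ty": 0,"tz": -0.019,"rx": 0,"ry": 0,"rz": 0,"claw": 1},{"tx": 0,"ty": 0,"tz": -0.019,"rx": 0,"ry": 0,"rz": 0,"claw": 1},{"tx": 0,"ty": 0,"tz": -0.019,"rx": 0,"ry": 0,"rz": 0,"claw": 1},{"tx": 0,"ty": 0,"tz": -0.019,"rx": 0,"ry": 0,"rz": 0,"claw": 1}])

```text
time: 20.95
tool_pos: [0.5013, 0.1436, 0.1919]
orientation: [[0.227, 0.974, 0.002], [0.974, -0.227, 0.0], [0.001, 0.002, -1.0]]
ft_force: [-4.8, -0.8, 11.4]
opening: 0.0003
grasp_force: 6.1
```

```bash
python3 st.py
```

```text
t 20.95 p [0.5013 0.1436 0.1919] yang -13.1 z [ 0.002  0.    -1.   ] F [-4.8 -0.8 11.4] M [-0.242  0.842  0.059] op 0.0003 g 6.1 q [ 0.18 -0.06  1.76 -0.    1.45  0.41]
```

Emit:
arm_command(commands=[{"tx": 0,"ty": 0,"tz": -0.001,"rx": 0,"ry": 0,"rz": 0,"claw": 1},{"tx": 0,"ty": 0,"tz": -0.001,"rx": 0,"ry": 0,"rz": 0,"claw": 1},{"tx": 0,"ty": 0,"tz": -0.001,"rx": 0,"ry": 0,"rz": 0,"claw": 1},{"tx": 0,"ty": 0,"tz": -0.001,"rx": 0,"ry": 0,"rz": 0,"claw": 1},{"tx": 0,"ty": 0,"tz": -0.001,"rx": 0,"ry": 0,"rz": 0,"claw": 1},{"tx": 0,"ty": 0,"tz": -0.001,"rx": 0,"ry": 0,"rz": 0,"claw": 1},{"tx": 0,"ty": 0,"tz": -0.001,"rx": 0,"ry": 0,"rz": 0,"claw": 1},{"tx": 0,"ty": 0,"tz": -0.001,"rx": 0,"ry": 0,"rz": 0,"claw": 1}])

```text
time: 21.75
tool_pos: [0.5013, 0.1436, 0.1911]
orientation: [[0.227, 0.974, 0.002], [0.974, -0.227, 0.0], [0.001, 0.002, -1.0]]
ft_force: [-5.2, -1.5, 12.5]
opening: 0.0005
grasp_force: 6.3
```

```bash
python3 st.py; python3 - <<'E'
from h import *
c=cams.capture("scene");cv2.imwrite("pics/scene4.png",cv2.resize(c["image"][170:370,220:460],None,fx=3,fy=3))
P,u,v=cloud(c);m=(np.hypot(P[:,0]-.476,P[:,1]+.176)<.03)&(P[:,2]>.056)&(P[:,2]<.09);w,V=np.linalg.eigh(np.cov(P[m][:,:2].T));print(np.degrees(np.arctan2(V[1,1],V[0,1])))
E
```

```text
t 21.75 p [0.5013 0.1436 0.1911] yang -13.1 z [ 0.002  0.    -1.   ] F [-5.2 -1.5 12.5] M [-0.355  0.84  -0.001] op 0.0005 g 6.3 q [ 0.18 -0.06  1.76 -0.    1.45  0.41]
84.19800334468108
```

View pics/scene4.png

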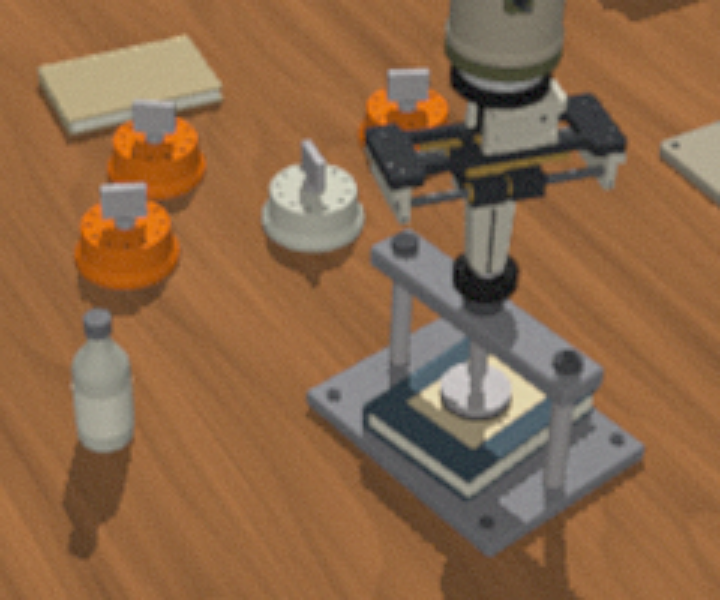

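The crop shows the shut fingers on the knob (crop 485,270) and the foot down on the book (475,390). The key stands as I left it (314,165) and the bystanders are in place. The handle carries 12.5 N, so I'm handing in.

```bash
python3 -c "
from h import *
print(r.sign_off())"; python3 st.py
```

```text
the job is handed in; nothing more can be done
None
the job is handed in; nothing more can be done
```

I wound the timer to its stop (Mz rose sharply there) and handed the job in with the shut fingers holding the press handle about 25 mm down at 12.5 N, which puts about 8 N on the book by the given spring figures; no verdict was returned.

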